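# Hang the sponge holder on its screw by the keyhole

### The arm

A 6-joint arm with a two-finger parallel gripper is mounted at the origin on a cart in front of the work surface, level with it; the furniture and walls round the work are solid. World frame = base frame: x ahead of the robot, y to its left, z up, the work surface at z = 0. Lengths are in m, angles in rad, forces in N, time in s.
With the tool pointing down it reaches from about 0.3 to 0.775 m from the base axis. Payload 14.6 kg.
Tool frame: the origin (TCP) lies at the very end of the fingers, on their centre line; the grasp point (between the pads) lies 19 mm behind it; z points along the fingers, y is the line along which they close (so a half turn about z gives the same grasp; the last joint's range is limited). The gripper opens to 94 mm and grips with 3 to 60 N. Pads are 16 mm wide; open, the fingers measure 119 mm over their backs; the gripper's body (75 mm by 177 mm) begins 78 mm behind the grasp point.
Start: joints at [-1.285, 0.3, 1.521, -0, 1.321, -0.067], TCP at [0.19, -0.516, 0.205] pointing down, gripper open.
Joint ranges: [-3.03, 3.03], [-0.79, 2.21], [0.23, 2.52], [-1.04, 4.18], [0, 3.07], [-2.55, 2.55]. Speed limits (rad/s): [2.22, 2.22, 2.57, 3.14, 3.14, 3.14].

### API

Orientations are given as [roll, pitch, yaw] about the fixed x, y, z axes, in that order (R = Rz(yaw) Ry(pitch) Rx(roll)).
In Python, from station import * gives the robot as it stands.
- The arm moves only by the tool jog_arm, never from a script. Its argument "rows" is a list of rows, each a list of 3 entries, a list of its own where there are three numbers: the shift along the tool's x, y, z in m, then the turn about the tool's z in degrees, then the finger opening in m, from 0 to 0.094. A call has 1 to 12 rows; each row shifts and turns the commanded pose from where the row before left it, along the tool's axes as they then stand; what a row does not reach is not made up. A row lasts 1/12 s, in which the tool goes at most 41.7 mm and 7.16 degrees, less where a joint would pass 70% of its speed; a pose out of reach is approached as far as the arm can. A call is refused whole if a number of a shift passes 0.0417 or a number of a turn 7.16, either way. A call with a gripper value outside its range is refused whole. The fingers move at their own pace and stop on an object; "squeeze" is the grip in N (left out, the last holds). Time passes only in rows, so rows that do not move let the fingers close. It gives the time, the measured TCP pose, the force, the opening and the grip force at its end, in the units of the state.
- get_obs(): the state, without advancing time (a new reading comes with each control period).
- camera(name): name is "scene" or "top"; returns a dict with "image" (400x640x3 uint8, red, green, blue), "range_z" (400x640 float32, m along the optical axis (not along the pixel's ray), 0 where there is no reading), "K" (3x3 intrinsics, pixels), "world_from_camera" (4x4, takes a point from camera to world coordinates). Camera axes: x right, y up, looking along -z (the intrinsics and any distortion apply to the point x, -y, -z); pixel columns grow to the right and rows downward; lengths in m; the calibration is good to about 2 mm. A picture is of the moment at which its call begins.
- hand_in(): hands the job in; it is judged then, once.
Trained networks look in a picture, given as the dict that the camera call returned (one of the last four; its "shot" number tells which), for a name from the list of things; names that differ only in an ending like _2 or _b are one class to them, and where a whole thing is asked for, a point or a joint stands for the part that bears it (a point fixed in the world has none). Each returns a list of dicts, best first, with "p" (0 to 1); they miss things now and then, are a little off and sometimes report something else, mostly with a low value. They report only what shows in the picture. A call takes as long as a camera call. They do not tell look-alikes from the thing itself.
- search_frame(label, picture): "at" ([column, row] as shares, 0 to 1, of the picture: columns of its width, rows of its height, amid what is visible of it).
- spot_point(label, picture): "at" ([column, row] as shares, 0 to 1, of the picture: columns of its width, rows of its height: a listed point, or the origin of a listed thing).
The state is a dict: "time_s": time; "qpos": joint angles; "joint_vel": joint speeds; "tau": joint torques, N m; "ee_pos": TCP position; "eef_rot": TCP orientation; "force": force on the tool from outside, world axes, zero at the start; "moment": the same for the moment, N m; "grip_width": finger opening in m; "grip_force": force on a finger pad.
Only numpy, scipy, OpenCV 4.12 (cv2) and the standard library are available. Lean on these libraries where they do the work, as an engineer would, in place of code of your own. Each camera call takes 0.05 s, during which the arm holds its last target. There are 200 camera calls.

### The job

Hang the steel sponge holder on the screw of the upright wooden board: bring the wide part of its keyhole over the screw head, press it back against the sprung catch and pull it down until it is fully home and the catch noses click into its two holes. The screw is not exactly where it should be, so feel for it and be gentle: never press the holder against the board or its screw with more than 30 N. Then let go, leaving the holder hanging upright, and do not disturb the things standing round.

Things in the scene. Friction and masses are not known exactly. Their poses are not given: they have to be found in the camera images.
- holder: Loose bent-steel sponge holder, 160 g, standing on the worktop. Its vertical back plate is 68 wide (y), 125 high (z), 5 thick (x). At the bottom a ledge runs forward (-x) to x = -74 mm with a 16 mm high lip. Its flat back faces +x. Its centre of mass lies under the peg block. Origin: bottom edge of the back plate, at mid width and mid thickness; z runs up the plate.
- peg (a point): Centre of the wooden peg block on the front of the holder's plate near its top, the part to grip. Block: 40 mm deep (x), 36 mm wide (y; grip it across this width), 30 mm high (z). Lies at (-22.5, 0, 110) mm in the holder's frame; axes as the holder's.
- keyhole (a point): Centre of the keyhole's wide octagonal entry, 18 mm across, in mid-thickness of the plate, at (0, 0, 62) mm in the holder's frame; axes as the holder's. An 8 mm wide slot leads up from it and ends so that the screw's axis lies 20 mm above this point when home: after the head has passed through, the holder must go 20 mm down. The slot has 1.5 mm play each side of the shank.
- catch_holes (a point): Point midway between the holder's two catch holes (12 mm across, 22 mm left and right of it, along y), at (0, 0, 82) mm in the holder's frame. It coincides with the screw's axis when the holder is home.
- board: Fixed upright wooden board, 170 mm wide (y), 18 mm thick (x), top edge 160 mm above the worktop, on two feet that reach mainly backwards (20 mm in front of its face at the worktop). Its front face looks to its own -x, towards the robot. Origin: on the worktop under the middle of the board; the front face lies at x = -9 mm.
- screw_mark (a point): Point on the board's front face, mid width, 125 mm above the worktop, where the screw ought to be; axes as the board's, -x out of the face. The real fitting (steel plate 64 x 30 x 2 mm on the face, screw in its middle, catch noses beside it) lies up to 9 mm left or right and up to 6 mm above or below this point, turned exactly as the board. Its place is not measured: look or feel.
- head_plane (a point): Point 14 mm straight out of the board's face from screw_mark: the plane of the front of the screw head (round, 14 mm in diameter, 4 mm thick; its underside 10 mm from the board's face; shank 5 mm). A plate that misses the keyhole is stopped in this plane. Past the head, the 5 mm plate has 3 mm of play up to the fitting's plate, 2 mm from the board's face.
- catch (a joint): Sprung catch: two round noses, 8 mm in diameter, 22 mm left and right of the screw, moving as one. 0 = out, tips 10 mm from the board's face; grows (m) when pressed in, to 0.009; 1.6 N plus 0.2 N per mm. Held at 0.005 to 0.008 by a plate behind the screw head; back near 0 once they pop through the holder's holes at home. Their rubbing stops a holder let go half way from dropping home.
- espresso_cup: Bystander: white espresso cup with a handle, 59 x 77 x 52 mm, origin at the centre of its underside.
- tin: Bystander: round food tin, 75 mm in diameter, 58 mm high, origin at the centre of its underside.
- spice_jar: Bystander: glass spice jar with a red cap, 45 mm in diameter, 106 mm high, origin at the centre of its underside.
Mind the look-alikes: they are no part of the job. There is more than one size of the holder; the job needs the larger.

How it is judged:
On the way:
1. the holder is over the screw head and presses the catch in, still above its home (value of joint catch above 0.004 m and z of holder in the frame of board between 0.052 and 0.073 m and x of holder in the frame of screw_mark above -0.012 m), for 0.1 s.
At the end, for the whole second after the job is handed in: The holder hangs at rest on the screw: catch sprung out (under 2 mm), holder's origin 36 to 50 mm above the board's foot, within 12 mm of the board's middle line and 12 mm of its face, tilted under 8 degrees (value of joint catch below 0.002 m and z of holder in the frame of board between 0.036 and 0.05 m and y of holder in the frame of board between -0.012 and 0.012 m and x of holder in the frame of screw_mark above -0.012 m and angle between holder's own z axis and vertical below 0.14 rad and linear speed of holder below 0.02 m/s); the robot touches nothing.
It fails at once if the holder is pressed against the fitting with more than 30 N (contact force between holder and fitting above 30 N).
It fails at once if the holder is pressed against the board with more than 30 N (contact force between holder and board above 30 N).
It fails at once if a bystander is moved more than 20 mm (distance of any of espresso_cup, tin, spice_jar from where it was at the start of the episode above 0.02 m).
It also fails if it takes over 72 s, if anything falls off the work surface, if the arm or the gripper's body presses on something with over 40 N, if the wrist force passes 120 N, or if a joint passes its speed limit or range.

## Working session

There is one attempt and no reset: what is moved stays moved. The work goes in short steps, Python scripts to look and compute and a tool call to move; the robot and the scene stay as the last step left them, time stands still between calls to the robot, and variables do not carry over. Pictures are saved under pics/ and viewed, at most 10 in all, crops included, and the job is handed in when it is done.

Besides the shell and the picture viewer there is one more tool, called after "Call:" as name(argument=value, ...), one argument or row to a line, values as JSON. jog_arm: Moves the arm, as the interface text tells. Its arguments: {"type":"object","properties":{"rows":{"type":"array","items":{"type":"array"}},"squeeze":{"type":"number"}},"required":["rows"]}

```bash
mkdir -p pics; cat > h.py <<'E'
from station import *
import numpy as np, cv2
def px2w(c,u,v,r=2):
    K=np.array(c["K"]);T=np.array(c["world_from_camera"]);d=c["range_z"]
    u0,v0=int(round(u)),int(round(v))
    w=d[max(0,v0-r):v0+r+1,max(0,u0-r):u0+r+1];w=w[w>0]
    if len(w)==0:return None
    z=np.median(w)
    p=np.array([(u-K[0,2])/K[0,0]*z,-(v-K[1,2])/K[1,1]*z,-z,1])
    return (T@p)[:3]
def cloud(c):
    K=np.array(c["K"]);T=np.array(c["world_from_camera"]);z=c["range_z"]
    v,u=np.mgrid[0:z.shape[0],0:z.shape[1]]
    P=np.stack([(u-K[0,2])/K[0,0]*z,-(v-K[1,2])/K[1,1]*z,-z],-1)
    return P@T[:3,:3].T+T[:3,3]
E
python3 - <<'E'
from h import *
np.set_printoptions(precision=4,suppress=True)
o=get_obs();print({k:o[k] for k in("time_s","ee_pos","eef_rot","force","grip_width")})
for n in("scene","top"):
    c=camera(n);cv2.imwrite(f"pics/{n}0.png",c["image"][:,:,::-1]);np.savez(f"{n}0.npz",**{k:c[k] for k in("image","range_z","K","world_from_camera")})
    print(n,c["K"],c["world_from_camera"],[k for k in c])
    for l in("holder","peg","board","screw_mark","keyhole","espresso_cup","tin","spice_jar"):
        for f in(spot_point,):
            for r in f(l,c)[:3]:
                u,v=r["at"][0]*640,r["at"][1]*400
                print(n,l,round(r["p"],2),round(u),round(v),px2w(c,u,v))
E
```

```text
{'time_s': 0.0, 'ee_pos': array([ 0.19  , -0.5159,  0.2049]), 'eef_rot': array([-3.1404, -0.0001,  0.3528]), 'force': array([-0.1736,  0.0359, -1.0282]), 'grip_width': 0.09382295530980536}
scene [[378.6876   0.     318.0545]
 [  0.     378.6876 200.4725]
 [  0.       0.       1.    ]] [[-0.6926  0.5178 -0.5022  0.0647]
 [-0.7212 -0.5119  0.4667  0.6217]
 [-0.0154  0.6854  0.728   0.8093]
 [ 0.      0.      0.      1.    ]] ['image', 'range_z', 'K', 'world_from_camera', 'shot']
scene holder 0.97 270 284 [0.499  0.381  0.0086]
scene holder 0.66 296 245 [0.5453 0.2591 0.0055]
scene peg 0.77 271 264 [0.4715 0.385  0.1259]
scene board 0.92 351 212 [0.5248 0.0679 0.0022]
scene screw_mark 0.88 353 175 [0.5267 0.0656 0.1395]
scene screw_mark 0.4 350 208 [0.5349 0.062  0.0043]
scene keyhole 0.91 270 268 [0.467  0.3935 0.1239]
scene keyhole 0.7 271 265 [0.4698 0.3871 0.1262]
scene keyhole 0.64 297 234 [0.5228 0.2699 0.0818]
scene espresso_cup 0.94 264 226 [0.638  0.2872 0.0254]
scene tin 0.74 224 327 [0.4618 0.5288 0.0547]
scene tin 0.52 347 206 [0.5263 0.0854 0.0378]
scene spice_jar 0.89 425 
[... 345 characters left out ...]
.      0.      1.    ]] ['image', 'range_z', 'K', 'world_from_camera', 'shot']
top holder 0.83 295 209 [0.5578 0.2458 0.0025]
top holder 0.63 249 227 [0.4894 0.3591 0.1217]
top peg 0.79 243 234 [0.4731 0.3749 0.1239]
top peg 0.75 289 214 [0.5261 0.2576 0.0876]
top board 0.74 360 212 [0.5328 0.0589 0.0419]
top screw_mark 0.92 365 209 [0.5276 0.0541 0.1206]
top keyhole 0.78 249 226 [0.4922 0.3589 0.1228]
top keyhole 0.65 294 212 [0.5325 0.243  0.0796]
top keyhole 0.44 361 210 [0.5343 0.0574 0.0744]
top espresso_cup 0.9 279 175 [0.6616 0.2905 0.0087]
top tin 0.74 204 234 [0.4845 0.4961 0.054 ]
top spice_jar 0.72 435 246 [ 0.4275 -0.1371  0.0718]
top spice_jar 0.52 202 238 [0.4741 0.5018 0.0561]
```

View pics/scene0.png

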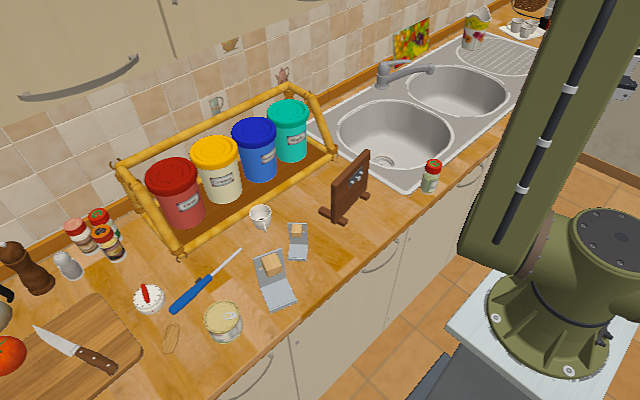

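View pics/top0.png

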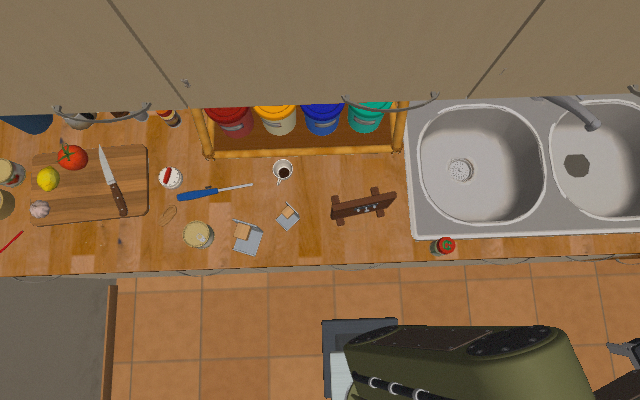

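Scene: candidates for the holder are the larger one at scene (271,268) / top (246,235), with its top about 125 mm high, and the smaller one at scene (297,238) / top (289,214), about 85 mm high. I choose the larger. The board is at scene (350,185). Next I fit the geometry and check one crop.

```bash
python3 - <<'E'
from h import *
np.set_printoptions(precision=4,suppress=True)
C={n:dict(np.load(f"{n}0.npz")) for n in("scene","top")}
for n,c in C.items():
    P=cloud(c)
    def near(x,y,r,z0,z1):
        return (np.hypot(P[...,0]-x,P[...,1]-y)<r)&(P[...,2]>z0)&(P[...,2]<z1)&(c["range_z"]>0)
    m=near(.48,.37,.06,.108,.14)
    (ctr,sz,a)=cv2.minAreaRect((P[m][:,:2]*1000).astype(np.float32));print(n,"holder top",m.sum(),ctr,sz,a,P[m][:,2].max(),np.median(P[m][:,2]))
    print(cv2.boxPoints((ctr,sz,a)))
    m=near(.48,.37,.09,.012,.14)
    print("whole",cv2.boxPoints(cv2.minAreaRect((P[m][:,:2]*1000).astype(np.float32))))
    m=near(.53,.065,.1,.15,.17)
    q=P[m][:,:2];r=cv2.minAreaRect((q*1000).astype(np.float32));print("board top",m.sum(),r);print(cv2.boxPoints(r))
    mm=near(.53,.065,.1,.03,.15);q=P[mm]
    print("board body",len(q))
a=cv2.resize(C["scene"]["image"][215:315,220:330],None,fx=4,fy=4,interpolation=2)
b=cv2.resize(C["scene"]["image"][145:225,310:390],None,fx=5,fy=5,interpolation=2)
cv2.imwrite("pics/crop0.png",np.hstack([a[:,:400],b])[:,:,::-1])
E
```

```text
scene holder top 451 (481.02960205078125, 379.1475830078125) (67.54039764404297, 48.02748107910156) 70.13229370117188 0.12861775062687075 0.12448489147064112
[[446.9684 355.5485]
 [492.1373 339.2263]
 [515.0908 402.7467]
 [469.9219 419.0688]]
whole [[399.6004 383.0044]
 [508.2908 286.5482]
 [568.5197 354.4164]
 [459.8293 450.8726]]
board top 381 ((539.3228149414062, 59.54894256591797), (18.879207611083984, 169.63990783691406), 10.219998359680176)
[[514.9835 141.3483]
 [545.0824 -25.6001]
 [563.6621 -22.2504]
 [533.5632 144.698 ]]
board body 1138
top holder top 282 (483.623779296875, 378.40252685546875) (67.07637786865234, 45.20281219482422) 70.49463653564453 0.12986392744397834 0.12433385970682675
[[451.1212 354.3356]
 [493.7299 339.2426]
 [516.1263 402.4695]
 [473.5177 417.5625]]
whole [[405.3437 381.7478]
 [514.7736 286.5886]
 [572.7354 353.2428]
 [463.3055 448.4019]]
board top 475 ((542.0498657226562, 58.821556091308594), (19.01207160949707, 169.98211669921875), 10.531460762023926)
[[517.1697 140.6434]
 [548.2383 -26.4753]
 [566.9301 -23.0003]
 [535.8615 144.1184]]
board body 449
```

View pics/crop0.png

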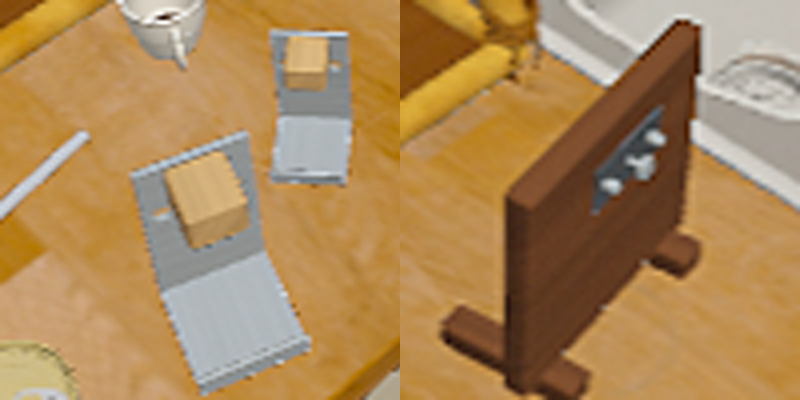

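The crop shows the big holder (peg at scene ≈(271,264), lip at the front, upright) and the board fitting with the screw at ≈(358,178). The fits give:
- **Holder:** yaw ≈ -19.7°, peg at (0.482, 0.379).
- **Board:** centre (0.541, 0.059), yaw 10.4°.

Joint 6's range means I have to grasp with the tool yaw turned by 180°, so about 160°.

```bash
cat >> h.py <<'E'
def plan(target,yawdeg,n):
    o=get_obs();p=np.array(o["ee_pos"]);y=o["eef_rot"][2];t=np.array(target)
    dy=(np.radians(yawdeg)-y+np.pi)%(2*np.pi)-np.pi
    R=[];pose=p.copy();ps=y
    for i in range(n):
        d=p+(t-p)*(i+1)/n-pose; x=np.array([np.cos(ps),np.sin(ps),0]);yy=np.array([np.sin(ps),-np.cos(ps),0])
        s=np.round([d@x,d@yy,-d[2]],4); a=round(-np.degrees(dy)/n,2)
        R.append([[float(v) for v in s],a]); pose=pose+s[0]*x+s[1]*yy-np.array([0,0,s[2]]); ps-=np.radians(a)
    return R
E
python3 - <<'E'
from h import *
R=plan([.482,.379,.205],160.3,36)
for r in R: print(r[0],r[1])
E
```

```text
[0.0162, -0.0205, 0.0] -3.89
[0.0176, -0.0194, 0.0] -3.89
[0.0188, -0.0182, 0.0] -3.89
[0.02, -0.0168, 0.0001] -3.89
[0.0211, -0.0154, -0.0] -3.89
[0.0221, -0.014, -0.0] -3.89
[0.023, -0.0124, -0.0] -3.89
[0.0238, -0.0109, 0.0] -3.89
[0.0245, -0.0092, 0.0] -3.89
[0.0251, -0.0075, 0.0] -3.89
[0.0255, -0.0058, 0.0] -3.89
[0.0258, -0.0041, 0.0001] -3.89
[0.0261, -0.0022, -0.0] -3.89
[0.0261, -0.0006, -0.0] -3.89
[0.0261, 0.0013, -0.0] -3.89
[0.026, 0.003, 0.0] -3.89
[0.0257, 0.0048, 0.0] -3.89
[0.0254, 0.0065, 0.0] -3.89
[0.0248, 0.0082, 0.0] -3.89
[0.0242, 0.0099, 0.0001] -3.89
[0.0235, 0.0115, -0.0] -3.89
[0.0227, 0.013, -0.0] -3.89
[0.0217, 0.0146, -0.0] -3.89
[0.0207, 0.016, 0.0] -3.89
[0.0195, 0.0174, 0.0] -3.89
[0.0183, 0.0186, 0.0] -3.89
[0.017, 0.0199, 0.0] -3.89
[0.0157, 0.021, 0.0001] -3.89
[0.0141, 0.022, -0.0] -3.89
[0.0127, 0.0229, -0.0] -3.89
[0.0111, 0.0237, -0.0] -3.89
[0.0094, 0.0243, 0.0] -3.89
[0.0077, 0.025, 0.0] -3.89
[0.0061, 0.0255, 0.0] -3.89
[0.0043, 0.0258, 0.0] -3.89
[0.0025, 0.026, 0.0001] -3.89
```

Call:
jog_arm(
  rows=[
    [[0.016,-0.02,0],-3.9,0.094],
    [[0.018,-0.019,0],-3.9,0.094],
    [[0.019,-0.018,0],-3.9,0.094],
    [[0.02,-0.017,0],-3.9,0.094],
    [[0.021,-0.015,0],-3.9,0.094],
    [[0.022,-0.014,0],-3.9,0.094],
    [[0.023,-0.012,0],-3.9,0.094],
    [[0.024,-0.011,0],-3.9,0.094],
    [[0.024,-0.009,0],-3.9,0.094],
    [[0.025,-0.008,0],-3.9,0.094],
    [[0.026,-0.006,0],-3.9,0.094],
    [[0.026,-0.004,0],-3.9,0.094],
  ],
)

```text
time_s: 1.9
ee_pos: [0.2879, -0.2172, 0.2056]
eef_rot: [3.141, 0.0, 1.173]
force: [0.8, 0.2, -1.1]
grip_width: 0.0937
grip_force: 0.0
```

Call:
jog_arm(
  rows=[
    [[0.026,-0.002,0],-3.9,0.094],
    [[0.026,-0.001,0],-3.9,0.094],
    [[0.026,0.001,0],-3.9,0.094],
    [[0.026,0.003,0],-3.9,0.094],
    [[0.026,0.005,0],-3.9,0.094],
    [[0.025,0.006,0],-3.9,0.094],
    [[0.025,0.008,0],-3.9,0.094],
    [[0.024,0.01,0],-3.9,0.094],
    [[0.024,0.012,0],-3.9,0.094],
    [[0.023,0.013,0],-3.9,0.094],
    [[0.022,0.015,0],-3.9,0.094],
    [[0.021,0.016,0],-3.9,0.094],
  ],
)

```text
time_s: 2.9
ee_pos: [0.384, 0.083, 0.2056]
eef_rot: [3.141, 0.0, 1.99]
force: [-0.2, -0.2, 0.2]
grip_width: 0.0942
grip_force: 0.0
```

Call:
jog_arm(
  rows=[
    [[0.02,0.017,0],-3.9,0.094],
    [[0.018,0.019,0],-3.9,0.094],
    [[0.017,0.02,0],-3.9,0.094],
    [[0.016,0.021,0],-3.9,0.094],
    [[0.014,0.022,0],-3.9,0.094],
    [[0.013,0.023,0],-3.9,0.094],
    [[0.011,0.024,0],-3.9,0.094],
    [[0.009,0.024,0],-3.9,0.094],
    [[0.008,0.025,0],-3.9,0.094],
    [[0.006,0.025,0],-3.9,0.094],
    [[0.004,0.026,0],-3.9,0.094],
    [[0.002,0.026,0],-3.9,0.094],
  ],
)

```text
time_s: 3.9
ee_pos: [0.4803, 0.3816, 0.2054]
eef_rot: [-3.142, -0.0, 2.807]
force: [0.2, -0.7, -0.5]
grip_width: 0.0939
grip_force: 0.0
```

```bash
python3 - <<'E'
from h import *
np.set_printoptions(precision=4,suppress=True)
o=get_obs();print(o["time_s"],o["ee_pos"],np.degrees(o["eef_rot"]),o["force"],o["qpos"])
for r in plan([.482,.379,.091],160.3,8): print(r)
E
```

```text
3.9 [0.4803 0.3816 0.2054] [-179.9975   -0.0008  160.8142] [ 0.2187 -0.7113 -0.5434] [ 0.6117  0.4429  1.3268 -0.      1.372  -0.6243]
[[-0.0003, -0.0002, 0.0143], np.float64(0.06)]
[[-0.0003, -0.0003, 0.0143], np.float64(0.06)]
[[-0.0003, -0.0002, 0.0143], np.float64(0.06)]
[[-0.0003, -0.0003, 0.0143], np.float64(0.06)]
[[-0.0003, -0.0002, 0.0143], np.float64(0.06)]
[[-0.0003, -0.0002, 0.0143], np.float64(0.06)]
[[-0.0003, -0.0003, 0.0143], np.float64(0.06)]
[[-0.0003, -0.0002, 0.0143], np.float64(0.06)]
```

Call:
jog_arm(
  rows=[
    [[-0.001,-0.001,0.0143],0.5,0.094],
    [[-0.001,-0.001,0.0143],0,0.094],
    [[0,0,0.0143],0,0.094],
    [[0,0,0.0143],0,0.094],
    [[0,0,0.0143],0,0.094],
    [[0,0,0.0143],0,0.094],
    [[0,0,0.0143],0,0.094],
    [[0,0,0.0143],0,0.094],
    [[0,0,0],0,0.094],
    [[0,0,0],0,0.094],
  ],
)

```text
time_s: 4.73
ee_pos: [0.4812, 0.3776, 0.0908]
eef_rot: [-3.141, -0.001, 2.794]
force: [-0.2, 0.2, -0.9]
grip_width: 0.0942
grip_force: 0.0
```

Call:
jog_arm(
  rows=[
    [[0,0,0],0,0.06],
    [[0,0,0],0,0.045],
    [[0,0,0],0,0.04],
    [[0,0,0],0,0.035],
    [[0,0,0],0,0.02],
    [[0,0,0],0,0.02],
    [[0,0,0],0,0.02],
    [[0,0,0],0,0.02],
    [[0,0,0],0,0.02],
    [[0,0,0],0,0.02],
  ],
  squeeze=40,
)

```text
time_s: 5.57
ee_pos: [0.4814, 0.3777, 0.091]
eef_rot: [3.142, 0.0, 2.795]
force: [0.7, 0.0, -0.1]
grip_width: 0.0358
grip_force: 39.9
```

```bash
python3 - <<'E'
from h import *
B={"scene":((.5393,.0595),10.22),"top":((.5420,.0588),10.53)}
ims=[]
for n,(b,yw) in B.items():
    c=dict(np.load(f"{n}0.npz"));K=c["K"];Ti=np.linalg.inv(c["world_from_camera"]);a=np.radians(yw)
    ex=np.array([np.cos(a),np.sin(a),0]);ey=np.array([-np.sin(a),np.cos(a),0])
    for off in(.002,.014):
        g=[];w=[]
        for y,z in((.06,.16),(-.06,.16),(-.06,.08),(.06,.08)):
            p=np.array([*b,0])+ex*(-.009-off)+ey*y+np.array([0,0,z]);q=Ti@np.append(p,1)
            g.append([K[0,0]*q[0]/-q[2]+K[0,2],-K[1,1]*q[1]/-q[2]+K[1,2]]);w.append([(.06-y)*3000,(.16-z)*3000])
        H=cv2.getPerspectiveTransform(np.float32(g),np.float32(w))
        im=cv2.warpPerspective(c["image"],H,(360,240),flags=cv2.INTER_CUBIC)
        for t in range(-10,11,5):
            cv2.line(im,(int(180-t*3),100),(int(180-t*3),110 if t else 120),(0,255,0) if t else (255,0,0),1)
            cv2.line(im,(0,int((.035-t/1000)*3000)),(10 if t else 20,int((.035-t/1000)*3000)),(0,255,0),1)
        ims.append(im)
cv2.imwrite("pics/rect.png",np.vstack([np.hstack(ims[:2]),np.hstack(ims[2:])])[:,:,::-1])
for r in plan([.40,.335,.22],160.1,6):print(r)
E
```

```text
[[0.0103, -0.0113, -0.0215], np.float64(0.0)]
[[0.0104, -0.0113, -0.0215], np.float64(0.0)]
[[0.0103, -0.0113, -0.0215], np.float64(0.0)]
[[0.0103, -0.0113, -0.0215], np.float64(0.0)]
[[0.0103, -0.0114, -0.0215], np.float64(0.0)]
[[0.0104, -0.0113, -0.0215], np.float64(0.0)]
```

View pics/rect.png

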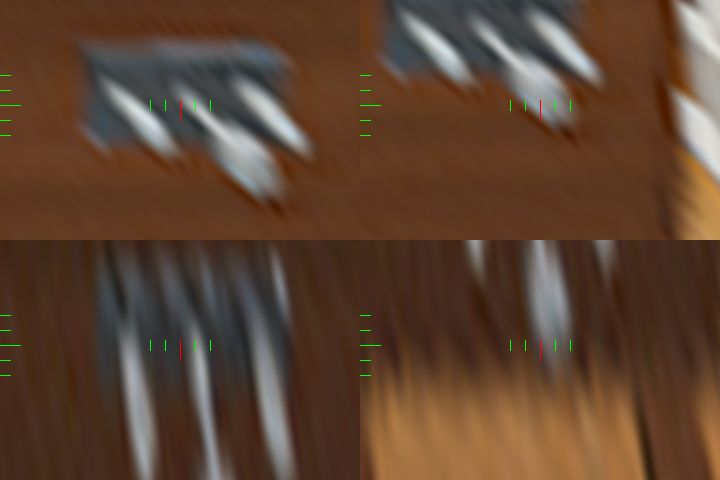

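Call:
jog_arm(
  rows=[
    [[0,0,-0.01],0,0.02],
    [[0,0,-0.015],0,0.02],
    [[0,0,-0.02],0,0.02],
    [[0,0,-0.02],0,0.02],
    [[0,0,-0.02],0,0.02],
    [[0,0,-0.02],0,0.02],
    [[0,0,-0.015],0,0.02],
    [[0,0,-0.01],0,0.02],
    [[0,0,0],0,0.02],
  ],
)

```text
time_s: 6.32
ee_pos: [0.4819, 0.3781, 0.2236]
eef_rot: [3.139, 0.002, 2.795]
force: [0.7, 0.3, -1.7]
grip_width: 0.0358
grip_force: 39.9
```

The rectified views show the fitting plate about 2–5 mm right of mid width and about 2.5 mm above the mark. So the screw is at roughly board y ≈ -3.5 mm, z ≈ 127.5 mm.

```bash
python3 - <<'E'
from h import *
for r in plan([.405,.031,.2236],190.4,16):print(r)
E
```

```text
[[-0.0029, -0.022, 0.0], np.float64(-1.89)]
[[-0.0021, -0.0221, 0.0], np.float64(-1.89)]
[[-0.0014, -0.0222, 0.0], np.float64(-1.89)]
[[-0.0007, -0.0222, 0.0], np.float64(-1.89)]
[[0.0001, -0.0222, 0.0], np.float64(-1.89)]
[[0.0008, -0.0222, 0.0], np.float64(-1.89)]
[[0.0015, -0.0222, 0.0], np.float64(-1.89)]
[[0.0023, -0.0221, 0.0], np.float64(-1.89)]
[[0.003, -0.022, 0.0], np.float64(-1.89)]
[[0.0037, -0.0219, 0.0], np.float64(-1.89)]
[[0.0044, -0.0218, 0.0], np.float64(-1.89)]
[[0.0052, -0.0216, 0.0], np.float64(-1.89)]
[[0.0058, -0.0214, 0.0], np.float64(-1.89)]
[[0.0066, -0.0213, 0.0], np.float64(-1.89)]
[[0.0072, -0.021, 0.0], np.float64(-1.89)]
[[0.008, -0.0207, 0.0], np.float64(-1.89)]
```

Call:
jog_arm(
  rows=[
    [[-0.003,-0.022,0],-1.9,0.02],
    [[-0.002,-0.022,0],-1.9,0.02],
    [[-0.001,-0.022,0],-1.9,0.02],
    [[-0.001,-0.022,0],-1.9,0.02],
    [[0,-0.022,0],-1.9,0.02],
    [[0.001,-0.022,0],-1.9,0.02],
    [[0.002,-0.022,0],-1.9,0.02],
    [[0.002,-0.022,0],-1.9,0.02],
    [[0.003,-0.022,0],-1.9,0.02],
    [[0.004,-0.022,0],-1.9,0.02],
    [[0.004,-0.022,0],-1.9,0.02],
    [[0.005,-0.022,0],-1.9,0.02],
  ],
)

```text
time_s: 7.32
ee_pos: [0.4233, 0.1169, 0.2202]
eef_rot: [-3.141, -0.001, -3.089]
force: [-0.1, 0.2, -1.3]
grip_width: 0.0357
grip_force: 39.9
```

Call:
jog_arm(
  rows=[
    [[0.006,-0.021,0],-1.9,0.02],
    [[0.007,-0.021,0],-1.9,0.02],
    [[0.007,-0.021,0],-1.9,0.02],
    [[0.008,-0.021,0],-1.9,0.02],
    [[0,0,0.012],0,0.02],
    [[0,0,0.018],0,0.02],
    [[0,0,0.018],0,0.02],
    [[0,0,0.012],0,0.02],
    [[0,0,0.004],0,0.02],
    [[0,0,0],0,0.02],
    [[0,0,0],0,0.02],
  ],
)

```text
time_s: 8.23
ee_pos: [0.4047, 0.0316, 0.1573]
eef_rot: [3.142, -0.0, -2.958]
force: [0.3, 0.6, -1.1]
grip_width: 0.0359
grip_force: 39.9
```

```bash
cat >> h.py <<'E'
BC=np.array([.5407,.0592]);BY=np.radians(10.4)
def bf(xy):
    d=np.array(xy)[:2]-BC;c,s=np.cos(BY),np.sin(BY);return np.array([d[0]*c+d[1]*s,-d[0]*s+d[1]*c])
E
python3 - <<'E'
from h import *
np.set_printoptions(precision=4,suppress=True)
o=get_obs();print(o["time_s"],o["ee_pos"],np.degrees(o["eef_rot"]),o["force"],"board frame",bf(o["ee_pos"]))
C=[camera(n) for n in("scene","top")]
a=cv2.resize(C[0]["image"][120:260,280:440],(640,560),interpolation=2)
cv2.imwrite("pics/c1.png",a[:,:,::-1])
a=np.radians(10.4)
for n,c in zip("st",C):
    P=cloud(c)
    m=(np.hypot(P[...,0]-.43,P[...,1]-.035)<.055)&(abs(P[...,2]-.190)<.004)
    q=P[m]; b=np.array([bf(x) for x in q])
    if len(b): print(n,len(b),b.min(0),b.max(0),q[:,2].min(),q[:,2].max())
    # plate top edge right at x>-.11 board
E
```

```text
8.2333 [0.4047 0.0316 0.1573] [ 179.9992   -0.006  -169.4811] [ 0.3103  0.604  -1.0766] board frame [-0.1387 -0.0026]
s 125 [-0.1611 -0.0309] [-0.1167  0.0331] 0.18608692965087692 0.19375007242393238
t 2 [-0.1187  0.0299] [-0.116  0.032] 0.18913041835717015 0.19164201467116915
```

View pics/c1.png

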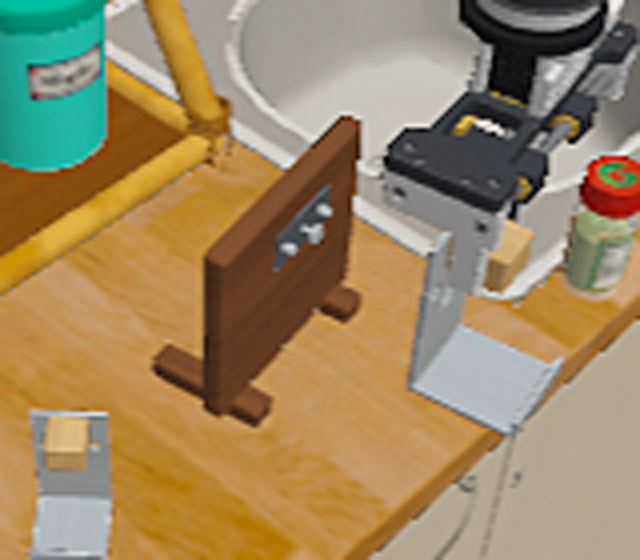

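The holder hangs upright in the gripper facing the board, and the fitting shows at scene (358,178). Next I approach to about 10 mm before expected contact.

Call:
jog_arm(
  rows=[
    [[-0.008,-0.001,0],0,0.02],
    [[-0.015,-0.001,0],0,0.02],
    [[-0.016,0,0],0,0.02],
    [[-0.015,0,0],0,0.02],
    [[-0.012,0,0],0,0.02],
    [[-0.006,0,0],0,0.02],
    [[-0.004,0,0],0,0.02],
    [[-0.002,0,0],0,0.02],
    [[0,0,0],0,0.02],
    [[0,0,0],0,0.02],
  ],
)

```text
time_s: 9.17
ee_pos: [0.4815, 0.0438, 0.1571]
eef_rot: [3.142, -0.0, -2.958]
force: [0.4, -0.4, -1.0]
grip_width: 0.0357
grip_force: 39.9
```

Call:
jog_arm(
  rows=[
    [[-0.001,0,0],0,0.02],
    [[-0.001,0,0],0,0.02],
    [[-0.001,0,0],0,0.02],
    [[-0.001,0,0],0,0.02],
    [[-0.001,0,0],0,0.02],
    [[-0.001,0,0],0,0.02],
    [[0,0,0],0,0.02],
    [[0,0,0],0,0.02],
  ],
)

```text
time_s: 9.83
ee_pos: [0.4876, 0.0449, 0.157]
eef_rot: [3.142, -0.0, -2.958]
force: [0.4, -0.2, -1.9]
grip_width: 0.0359
grip_force: 39.9
```

Call:
jog_arm(
  rows=[
    [[-0.001,0,0],0,0.02],
    [[-0.001,0,0],0,0.02],
    [[-0.001,0,0],0,0.02],
    [[-0.001,0,0],0,0.02],
    [[0,0,0],0,0.02],
    [[0,0,0],0,0.02],
  ],
)

```text
time_s: 10.33
ee_pos: [0.4916, 0.0456, 0.157]
eef_rot: [3.142, -0.0, -2.958]
force: [0.2, -0.3, -1.6]
grip_width: 0.0358
grip_force: 39.9
```

Call:
jog_arm(
  rows=[
    [[-0.001,0,0],0,0.02],
    [[-0.001,0,0],0,0.02],
    [[0,0,0],0,0.02],
    [[0,0,0],0,0.02],
  ],
)

```text
time_s: 10.67
ee_pos: [0.4936, 0.046, 0.157]
eef_rot: [3.142, -0.0, -2.958]
force: [-1.1, -0.4, -1.3]
grip_width: 0.0359
grip_force: 39.9
```

Call:
jog_arm(
  rows=[
    [[-0.001,0,0],0,0.02],
    [[-0.001,0,0],0,0.02],
    [[0,0,0],0,0.02],
    [[0,0,0],0,0.02],
  ],
)

```text
time_s: 11.0
ee_pos: [0.4955, 0.0464, 0.157]
eef_rot: [-3.142, -0.0, -2.958]
force: [-0.5, 0.3, -1.7]
grip_width: 0.0361
grip_force: 39.9
```

Call:
jog_arm(
  rows=[
    [[-0.001,0,0],0,0.02],
    [[-0.001,0,0],0,0.02],
    [[0,0,0],0,0.02],
    [[0,0,0],0,0.02],
  ],
)

```text
time_s: 11.33
ee_pos: [0.4964, 0.0466, 0.1569]
eef_rot: [3.141, -0.003, -2.958]
force: [-8.3, -1.1, 3.9]
grip_width: 0.0355
grip_force: 39.9
```

Call:
jog_arm(
  rows=[
    [[-0.001,0,0],0,0.02],
    [[0,0,0],0,0.02],
    [[0,0,0],0,0.02],
  ],
)

```text
time_s: 11.58
ee_pos: [0.4971, 0.0469, 0.1569]
eef_rot: [3.141, -0.004, -2.958]
force: [-11.4, -1.5, 4.9]
grip_width: 0.0359
grip_force: 40.0
```

Firm contact in the head plane, at TCP board x ≈ -0.0455. I back off a little and look.

Call:
jog_arm(
  rows=[
    [[0.003,0,0],0,0.02],
    [[0.005,0,0],0,0.02],
    [[0.003,0,0],0,0.02],
    [[0,0,0],0,0.02],
    [[0,0,0],0,0.02],
  ],
)

```text
time_s: 12.0
ee_pos: [0.4877, 0.0449, 0.1572]
eef_rot: [-3.142, 0.0, -2.958]
force: [0.2, -0.3, -1.4]
grip_width: 0.0357
grip_force: 40.0
```

```bash
python3 - <<'E'
from h import *
np.set_printoptions(precision=4,suppress=True)
o=get_obs();print(o["time_s"],o["ee_pos"],o["eef_rot"],o["force"],bf(o["ee_pos"]))
c=camera("scene");t=camera("top")
np.savez("s2.npz",**{k:c[k] for k in("image","range_z","K","world_from_camera")})
a=cv2.resize(c["image"][150:220,320:400],(640,560),interpolation=2)
b=cv2.resize(t["image"][170:230,325:345+60],(640//1,480),interpolation=2)
cv2.imwrite("pics/c2.png",a[:,:,::-1])
for l in("keyhole","screw_mark","peg","holder","catch_holes"):
    for r in spot_point(l,c)[:2]: print(l,r["p"],r["at"][0]*640,r["at"][1]*400)
E
```

```text
12.0 [0.4877 0.0449 0.1572] [-3.1415  0.0005 -2.9582] [ 0.2359 -0.3236 -1.3927] [-0.0547 -0.0045]
keyhole 0.83 364.67199999999997 175.0
keyhole 0.55 298.30400000000003 233.4
screw_mark 0.72 353.98400000000004 173.6
peg 0.69 373.312 167.79999999999998
peg 0.66 296.192 227.07999999999998
holder 0.89 359.808 192.92000000000002
holder 0.89 298.496 241.0
catch_holes 0.7 295.68 227.4
catch_holes 0.6 362.36800000000005 173.52
```

View pics/c2.png

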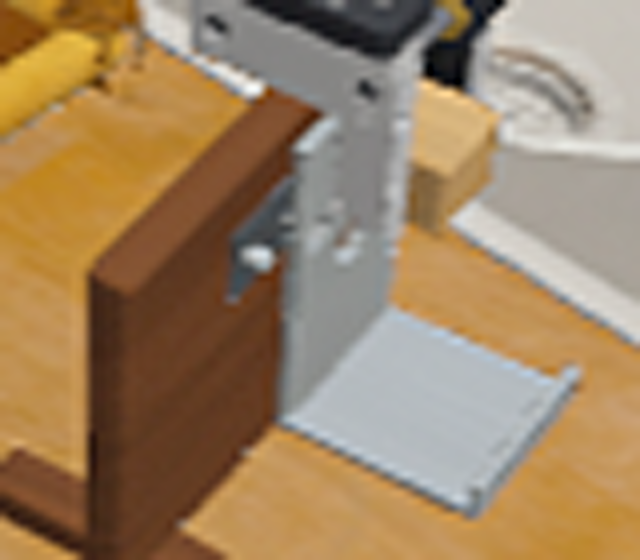

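```bash
cat > fit.py <<'E'
from h import *
def cyl(y,z,r,x0,x1):
    a=np.linspace(0,2*np.pi,40);L=[]
    for x in np.linspace(x0,x1,6): L.append(np.c_[np.full(40,-.009-x),y+r*np.cos(a),z+r*np.sin(a)])
    return np.vstack(L)
S=6
for n,b,yw in(("scene",(.5393,.0595),10.22),("top",(.5420,.0588),10.53)):
    c=dict(np.load(f"{n}0.npz"));K=c["K"];Ti=np.linalg.inv(c["world_from_camera"]);a=np.radians(yw)
    R=np.array([[np.cos(a),-np.sin(a),0],[np.sin(a),np.cos(a),0],[0,0,1]])
    def pj(p):
        q=(p@R.T+np.array([*b,0]))@Ti[:3,:3].T+Ti[:3,3]
        return np.c_[K[0,0]*q[:,0]/-q[:,2]+K[0,2],-K[1,1]*q[:,1]/-q[:,2]+K[1,2]]
    o=pj(np.array([[-.009,0,.125]]))[0].astype(int)-20
    g=c["image"][o[1]:o[1]+40,o[0]:o[0]+40].astype(np.float32).mean(2)
    best=[]
    for y in np.arange(-.010,.0101,.0005):
        for z in np.arange(.118,.1321,.0005):
            m=np.zeros((40*S,40*S),np.uint8)
            def fill(p,v):
                h=cv2.convexHull(((pj(p)-o+.5)*S).astype(np.int32));cv2.fillConvexPoly(m,h,v)
            fill(np.array([[-.011,y+s*.032,z+t*.015] for s in(-1,1) for t in(-1,1)]),60)
            fill(cyl(y+.022,z,.004,.002,.010),200);fill(cyl(y-.022,z,.004,.002,.010),200)
            fill(cyl(y,z,.0025,.002,.010),200);fill(cyl(y,z,.007,.010,.014),200)
            w=cv2.resize(m,(40,40),interpolation=cv2.INTER_AREA).astype(np.float32)
            # use only region over the board face
            f=np.zeros((40,40),np.uint8)
            h=cv2.convexHull((pj(np.array([[-.009,s*.05,zz] for s in(-1,1) for zz in(.1,.156)]))-o).astype(np.int32));cv2.fillConvexPoly(f,h,1)
            k=f>0
            best.append((np.corrcoef(w[k],g[k])[0,1],y,z))
    best.sort(reverse=True);print(n,[tuple(round(float(v),4) for v in t) for t in best[:4]])
E
python3 fit.py
```

```text
scene [(0.8668, -0.002, 0.1285), (0.8655, -0.002, 0.128), (0.8644, -0.0015, 0.129), (0.8643, -0.0015, 0.1285)]
top [(0.7397, -0.0045, 0.1315), (0.7392, -0.0045, 0.1295), (0.7389, -0.0045, 0.129), (0.7387, -0.004, 0.132)]
```

Call:
jog_arm(
  rows=[
    [[-0.003,0.001,-0.0005],0,0.02],
    [[-0.004,0.0005,0],0,0.02],
    [[-0.001,0,0],0,0.02],
    [[-0.001,0,0],0,0.02],
    [[-0.001,0,0],0,0.02],
    [[0,0,0],0,0.02],
    [[0,0,0],0,0.02],
  ],
)

```text
time_s: 12.93
ee_pos: [0.4965, 0.0481, 0.1574]
eef_rot: [3.141, -0.002, -2.958]
force: [-5.9, -1.7, 1.9]
grip_width: 0.0361
grip_force: 40.0
```

```bash
cat > s.py <<'E'
from h import *
np.set_printoptions(precision=4,suppress=True)
o=get_obs();c,s=np.cos(BY),np.sin(BY);R=np.array([[c,s,0],[-s,c,0],[0,0,1]])
print(round(o["time_s"],2),"B:",bf(o["ee_pos"]),"z",o["ee_pos"][2],"rot",np.degrees(o["eef_rot"]),"F_b",R@o["force"],"M_b",R@np.array(o["moment"]))
E
python3 s.py
```

```text
12.93 B: [-0.0455 -0.0029] z 0.15739028204613456 rot [ 179.9881   -0.1267 -169.4845] F_b [-6.1565 -0.6265  1.932 ] M_b [ 0.1347  1.1912 -0.0582]
```

Call:
jog_arm(
  rows=[
    [[-0.001,0,0],0,0.02],
    [[0,0,0],0,0.02],
    [[0,0,0],0,0.02],
  ],
)

```text
time_s: 13.18
ee_pos: [0.4969, 0.0482, 0.1574]
eef_rot: [3.141, -0.004, -2.958]
force: [-11.2, -2.2, 5.7]
grip_width: 0.0358
grip_force: 40.0
```

```bash
python3 s.py
```

```text
13.18 B: [-0.0451 -0.0029] z 0.15738751674814175 rot [ 179.9832   -0.2174 -169.4873] F_b [-11.429   -0.1481   5.7046] M_b [ 0.1589  2.3162 -0.0342]
```

Call:
jog_arm(
  rows=[
    [[0.003,0,0],0,0.02],
    [[0.001,0,0],0,0.02],
    [[0,0,0],0,0.02],
    [[0,0,0],0,0.02],
  ],
)

```text
time_s: 13.52
ee_pos: [0.4944, 0.0476, 0.1576]
eef_rot: [-3.142, 0.0, -2.958]
force: [-0.5, 0.4, -0.6]
grip_width: 0.0358
grip_force: 40.0
```

```bash
python3 s.py
```

```text
13.52 B: [-0.0476 -0.003 ] z 0.15760627092077661 rot [-179.9992    0.0241 -169.4906] F_b [-0.4124  0.4755 -0.5916] M_b [-0.0048 -0.1935  0.0258]
```

Call:
jog_arm(
  rows=[
    [[0,-0.002,0],0,0.02],
    [[0,-0.0015,0],0,0.02],
    [[-0.001,0,0],0,0.02],
    [[-0.001,0,0],0,0.02],
    [[-0.001,0,0],0,0.02],
    [[0,0,0],0,0.02],
    [[0,0,0],0,0.02],
  ],
)

```text
time_s: 14.1
ee_pos: [0.4973, 0.0446, 0.1574]
eef_rot: [-3.141, -0.002, -2.958]
force: [-4.6, -1.7, 1.0]
grip_width: 0.0358
grip_force: 40.0
```

```bash
python3 s.py
```

```text
14.1 B: [-0.0453 -0.0066] z 0.15744849000429637 rot [-179.9908   -0.113  -169.4821] F_b [-4.836  -0.8381  0.9993] M_b [-0.1761  1.2322 -0.0165]
```

```bash
cat > pred.py <<'E'
from h import *
np.set_printoptions(precision=2,suppress=True)
def proj(c,p):
    Ti=np.linalg.inv(c["world_from_camera"]);K=c["K"];q=Ti@np.append(p,1);return np.array([K[0,0]*q[0]/-q[2]+K[0,2],-K[1,1]*q[1]/-q[2]+K[1,2]])
def holder_pt(tcp,yaw,p,gz=.091,gx=.0225):
    x=np.array([-np.cos(yaw),-np.sin(yaw),0]);y=np.array([np.sin(yaw),-np.cos(yaw),0])
    return np.array(tcp)+x*(p[0]/1000+gx)+y*p[1]/1000+np.array([0,0,p[2]/1000-gz])
E
python3 - <<'E'
from pred import *
c=dict(np.load("s2.npz"));t=[.4877,.0449,.1572];yw=-2.958
for n,p in dict(botleft=(2.5,34,0),lipleftbot=(-74,34,0),liprighttop=(-74,-34,16),topleft_back=(2.5,34,125),topleft_front=(-2.5,34,125),key=(-2.5,0,62),cl=(-2.5,22,82),pegtop=(-42.5,18,125),pegfl=(-42.5,18,95),pegfr=(-42.5,-18,125)).items():
    q=proj(c,holder_pt(t,yw,p));print(n,q,"crop",(q-[320,150])*8)
for n,b in(("scene",(.5393,.0595)),):
    a=np.radians(10.22);ex=np.array([np.cos(a),np.sin(a),0]);ey=np.array([-np.sin(a),np.cos(a),0])
    for nm,y,off,z in(("tl",.085,9,.16),("tr",-.085,9,.16),("bl",.085,9,.0),("nose",.020,-10+0,.1285)):
        p=np.array([*b,0])+ex*(-.009 if nm!="nose" else -.019)+ey*y+np.array([0,0,z]);q=proj(c,p);print(nm,q,(q-[320,150])*8)
E
```

```text
botleft [353.27 202.31] crop [266.19 418.47]
lipleftbot [378.35 214.62] crop [466.76 516.96]
liprighttop [391.59 194.88] crop [572.69 359.02]
topleft_back [355.96 167.34] crop [287.65 138.73]
topleft_front [357.71 168.12] crop [301.69 144.98]
key [363.1  179.02] crop [344.77 232.19]
cl [359.17 178.21] crop [313.32 225.66]
pegtop [375.38 170.78] crop [443.01 166.27]
pegfl [374.22 179.8 ] crop [433.8  238.41]
pegfr [382.67 162.68] crop [501.36 101.45]
tl [336.16 186.46] [129.26 291.69]
tr [371.67 150.01] [413.37   0.11]
bl [335.03 227.98] [120.21 623.84]
nose [353.25 182.23] [266.   257.83]
```

Call:
jog_arm(
  rows=[
    [[0.003,0.0015,0],0,0.02],
    [[0,0.002,-0.002],0,0.02],
    [[0,0,0],0,0.02],
    [[-0.001,0,0],0,0.02],
    [[-0.001,0,0],0,0.02],
    [[-0.001,0,0],0,0.02],
    [[0,0,0],0,0.02],
    [[0,0,0],0,0.02],
  ],
)

```text
time_s: 14.77
ee_pos: [0.4966, 0.0481, 0.1594]
eef_rot: [3.141, -0.002, -2.958]
force: [-6.1, -0.6, 2.1]
grip_width: 0.0358
grip_force: 40.0
```

```bash
python3 s.py
```

```text
14.77 B: [-0.0454 -0.0029] z 0.1594167308285861 rot [ 179.9871   -0.1212 -169.4872] F_b [-6.0667  0.5305  2.1076] M_b [ 0.0905  1.255  -0.048 ]
```

```bash
cat > avg.py <<'E'
from h import *
import sys
np.set_printoptions(precision=4,suppress=True)
c,s=np.cos(BY),np.sin(BY);R=np.array([[c,s,0],[-s,c,0],[0,0,1]]);L=[]
for i in range(8):
    camera("top");o=get_obs();L.append(np.r_[R@o["force"],R@np.array(o["moment"])])
L=np.array(L);print(o["time_s"],"B",bf(o["ee_pos"]),o["ee_pos"][2],"mean",L.mean(0),"std",L.std(0))
E
python3 avg.py
```

```text
15.1667 B [-0.0454 -0.0029] 0.15939002129094837 mean [-6.079   0.6336  2.1289  0.1566  1.2386 -0.0115] std [0.3175 0.5245 0.5662 0.0354 0.0254 0.0302]
```

Call:
jog_arm(
  rows=[
    [[0.003,0,0],0,0.02],
    [[0.001,0,0],0,0.02],
    [[0,0,0],0,0.02],
    [[0,0,0],0,0.02],
  ],
)

```text
time_s: 15.5
ee_pos: [0.4934, 0.0475, 0.1596]
eef_rot: [-3.142, 0.0, -2.958]
force: [0.2, 0.1, -2.3]
grip_width: 0.0359
grip_force: 40.0
```

```bash
python3 avg.py
```

```text
15.9 B [-0.0487 -0.003 ] 0.15954140229233796 mean [ 0.0573  0.13   -1.2883  0.042  -0.1527  0.0096] std [0.4675 0.3108 0.4189 0.0392 0.0194 0.022 ]
```

Call:
jog_arm(
  rows=[
    [[0,-0.002,0],0,0.02],
    [[0,-0.001,0],0,0.02],
    [[-0.001,0,0],0,0.02],
    [[-0.001,0,0],0,0.02],
    [[-0.001,0,0],0,0.02],
    [[-0.001,0,0],0,0.02],
    [[0,0,0],0,0.02],
    [[0,0,0],0,0.02],
  ],
)

```text
time_s: 16.57
ee_pos: [0.4971, 0.0451, 0.1595]
eef_rot: [3.142, -0.002, -2.958]
force: [-5.5, -1.1, 1.6]
grip_width: 0.0357
grip_force: 40.0
```

```bash
python3 avg.py
```

```text
16.9667 B [-0.0454 -0.006 ] 0.15947547493512043 mean [-5.9264 -0.3386  1.7354 -0.092   1.1484 -0.0136] std [0.4831 0.308  0.3176 0.0173 0.0197 0.0343]
```

Call:
jog_arm(
  rows=[
    [[0.003,0,0],0,0.02],
    [[0,-0.0025,0.001],0,0.02],
    [[0,0,0],0,0.02],
    [[-0.001,0,0],0,0.02],
    [[-0.001,0,0],0,0.02],
    [[-0.001,0,0],0,0.02],
    [[0,0,0],0,0.02],
    [[0,0,0],0,0.02],
  ],
)

```text
time_s: 17.63
ee_pos: [0.4977, 0.0426, 0.1585]
eef_rot: [-3.142, -0.002, -2.958]
force: [-6.0, -2.3, 2.6]
grip_width: 0.0356
grip_force: 40.0
```

```bash
python3 avg.py
```

```text
18.0333 B [-0.0453 -0.0085] 0.15850341685877764 mean [-6.0819 -0.6368  2.3119 -0.0961  1.2429 -0.0011] std [0.437  0.5201 0.478  0.0182 0.015  0.0198]
```

Call:
jog_arm(
  rows=[
    [[0.003,0,0],0,0.02],
    [[0,0.002,-0.003],0,0.02],
    [[0,0,0],0,0.02],
    [[-0.001,0,0],0,0.02],
    [[-0.001,0,0],0,0.02],
    [[-0.001,0,0],0,0.02],
    [[0,0,0],0,0.02],
    [[0,0,0],0,0.02],
  ],
)

```text
time_s: 18.7
ee_pos: [0.4973, 0.0447, 0.1614]
eef_rot: [3.141, -0.002, -2.958]
force: [-6.9, -1.2, 2.0]
grip_width: 0.0358
grip_force: 40.0
```

```bash
python3 avg.py
```

```text
19.1 B [-0.0454 -0.0064] 0.16139013603717908 mean [-5.9314  0.1943  2.3877  0.1007  1.2542 -0.0028] std [0.5097 0.5022 0.2829 0.0231 0.0274 0.0273]
```

Call:
jog_arm(
  rows=[
    [[0.003,0,0],0,0.02],
    [[0,0,0.004],0,0.02],
    [[0,0,0.0035],0,0.02],
    [[0,0,0],0,0.02],
    [[-0.001,0,0],0,0.02],
    [[-0.001,0,0],0,0.02],
    [[-0.001,0,0],0,0.02],
    [[0,0,0],0,0.02],
    [[0,0,0],0,0.02],
  ],
)

```text
time_s: 19.85
ee_pos: [0.4979, 0.0448, 0.1541]
eef_rot: [-3.142, 0.0, -2.958]
force: [0.5, -0.1, -0.8]
grip_width: 0.0358
grip_force: 40.0
```

```bash
python3 avg.py
```

```text
20.25 B [-0.0448 -0.0065] 0.15406141228914522 mean [ 0.4602  0.1825 -1.7203  0.0598 -0.162   0.013 ] std [0.4834 0.5483 0.5128 0.0283 0.0205 0.0238]
```

It dropped in at z = 0.154, y = -0.0065, with no force. Pressing on gently.

Call:
jog_arm(
  rows=[
    [[-0.001,0,0],0,0.02],
    [[-0.001,0,0],0,0.02],
    [[-0.001,0,0],0,0.02],
    [[0,0,0],0,0.02],
    [[0,0,0],0,0.02],
  ],
)

```text
time_s: 20.67
ee_pos: [0.5008, 0.0453, 0.154]
eef_rot: [3.142, -0.0, -2.958]
force: [-0.1, 0.4, -1.5]
grip_width: 0.0359
grip_force: 40.0
```

```bash
python3 s.py
```

```text
20.67 B: [-0.0418 -0.0064] z 0.15400016886522608 rot [ 179.9979   -0.0116 -169.4859] F_b [-0.0481  0.4431 -1.4809] M_b [ 0.029  -0.0531 -0.042 ]
```

Call:
jog_arm(
  rows=[
    [[-0.001,0,0],0,0.02],
    [[-0.001,0,0],0,0.02],
    [[-0.001,0,0],0,0.02],
    [[0,0,0],0,0.02],
    [[0,0,0],0,0.02],
  ],
)

```text
time_s: 21.08
ee_pos: [0.5037, 0.0459, 0.154]
eef_rot: [3.142, -0.0, -2.958]
force: [-2.5, -1.0, -0.9]
grip_width: 0.0362
grip_force: 40.0
```

Call:
jog_arm(
  rows=[
    [[-0.001,0,0],0,0.02],
    [[-0.001,0,0],0,0.02],
    [[0,0,0],0,0.02],
    [[0,0,0],0,0.02],
  ],
)

```text
time_s: 21.42
ee_pos: [0.5057, 0.0462, 0.154]
eef_rot: [3.142, -0.0, -2.958]
force: [-2.9, -0.5, -0.9]
grip_width: 0.0362
grip_force: 40.0
```

```bash
python3 s.py
```

```text
21.42 B: [-0.0368 -0.0064] z 0.1540015918795253 rot [ 179.9988   -0.0098 -169.4829] F_b [-2.9972  0.0062 -0.8814] M_b [ 0.0065  0.3976 -0.1135]
```

Call:
jog_arm(
  rows=[
    [[-0.001,0,0],0,0.02],
    [[-0.001,0,0],0,0.02],
    [[0,0,0],0,0.02],
    [[0,0,0],0,0.02],
    [[0,0,0],0,0.02],
  ],
)

```text
time_s: 21.83
ee_pos: [0.5076, 0.0466, 0.154]
eef_rot: [3.142, -0.0, -2.958]
force: [-2.3, -0.8, 0.3]
grip_width: 0.0357
grip_force: 40.0
```

```bash
python3 s.py
```

```text
21.83 B: [-0.0348 -0.0064] z 0.15400180655519705 rot [ 179.9989   -0.0083 -169.4845] F_b [-2.4257 -0.4007  0.2527] M_b [-0.0615  0.5111 -0.0773]
```

Call:
jog_arm(
  rows=[
    [[0,0,0.001],0,0.02],
    [[0,0,0.001],0,0.02],
    [[0,0,0.001],0,0.02],
    [[0,0,0.001],0,0.02],
    [[0,0,0.001],0,0.02],
    [[0,0,0],0,0.02],
    [[0,0,0],0,0.02],
  ],
)

```text
time_s: 22.42
ee_pos: [0.5075, 0.0466, 0.1487]
eef_rot: [3.141, -0.001, -2.958]
force: [-2.9, -1.9, -2.3]
grip_width: 0.0359
grip_force: 40.0
```

```bash
python3 s.py
```

```text
22.42 B: [-0.035  -0.0064] z 0.1487412655579085 rot [ 179.9943   -0.0429 -169.4867] F_b [-3.1959 -1.3286 -2.3195] M_b [-0.0241  0.4593 -0.0566]
```

Call:
jog_arm(
  rows=[
    [[0,0,0.001],0,0.02],
    [[0,0,0.001],0,0.02],
    [[0,0,0.001],0,0.02],
    [[0,0,0.001],0,0.02],
    [[0,0,0],0,0.02],
    [[0,0,0],0,0.02],
  ],
)

```text
time_s: 22.92
ee_pos: [0.5075, 0.0466, 0.1448]
eef_rot: [3.142, -0.001, -2.958]
force: [-3.4, -1.8, -3.0]
grip_width: 0.0356
grip_force: 40.0
```

```bash
python3 s.py
```

```text
22.92 B: [-0.0349 -0.0064] z 0.14481151132385525 rot [ 179.995    -0.0316 -169.4853] F_b [-3.6838 -1.144  -3.0048] M_b [ 0.0084  0.5365 -0.0366]
```

Call:
jog_arm(
  rows=[
    [[0,0,0.001],0,0.02],
    [[0,0,0.001],0,0.02],
    [[0,0,0.001],0,0.02],
    [[0,0,0.001],0,0.02],
    [[0,0,0],0,0.02],
    [[0,0,0],0,0.02],
  ],
)

```text
time_s: 23.42
ee_pos: [0.5075, 0.0466, 0.1408]
eef_rot: [3.142, -0.001, -2.958]
force: [-3.5, -1.2, -2.8]
grip_width: 0.0354
grip_force: 40.0
```

```bash
python3 s.py
```

```text
23.42 B: [-0.0349 -0.0064] z 0.14081217051075878 rot [ 179.9953   -0.0305 -169.489 ] F_b [-3.6519 -0.5639 -2.8451] M_b [-0.0359  0.5706 -0.0519]
```

Moving smoothly: 13 mm down. Home is expected near z ≈ 0.134.

Call:
jog_arm(
  rows=[
    [[0,0,0.001],0,0.02],
    [[0,0,0.001],0,0.02],
    [[0,0,0.001],0,0.02],
    [[0,0,0.001],0,0.02],
    [[0,0,0],0,0.02],
    [[0,0,0],0,0.02],
  ],
)

```text
time_s: 23.92
ee_pos: [0.5074, 0.0466, 0.1367]
eef_rot: [3.141, -0.001, -2.958]
force: [-3.0, -0.4, -4.7]
grip_width: 0.0359
grip_force: 40.0
```

```bash
python3 s.py
```

```text
23.92 B: [-0.035  -0.0064] z 0.13667777480100718 rot [ 179.9893   -0.047  -169.4868] F_b [-3.0109  0.1035 -4.6775] M_b [ 0.0157  0.4748 -0.0116]
```

Call:
jog_arm(
  rows=[
    [[0,0,0.001],0,0.02],
    [[0,0,0.001],0,0.02],
    [[0,0,0],0,0.02],
    [[0,0,0],0,0.02],
  ],
)

```text
time_s: 24.25
ee_pos: [0.5075, 0.0466, 0.1347]
eef_rot: [3.141, -0.001, -2.958]
force: [-2.4, -0.9, -6.0]
grip_width: 0.0354
grip_force: 40.0
```

```bash
python3 s.py
```

```text
24.25 B: [-0.035  -0.0064] z 0.13468748154639776 rot [ 179.9936   -0.0423 -169.4849] F_b [-2.5053 -0.422  -6.035 ] M_b [-0.0454  0.3976  0.0142]
```

Call:
jog_arm(
  rows=[
    [[0,0,0.001],0,0.02],
    [[0,0,0],0,0.02],
    [[0,0,0],0,0.02],
  ],
)

```text
time_s: 24.5
ee_pos: [0.508, 0.0467, 0.1342]
eef_rot: [-3.142, 0.001, -2.958]
force: [-0.1, 0.5, -4.3]
grip_width: 0.0359
grip_force: 40.0
```

Call:
jog_arm(
  rows=[
    [[0,0,0.001],0,0.02],
    [[0,0,0],0,0.02],
    [[0,0,0],0,0.02],
  ],
)

```text
time_s: 24.75
ee_pos: [0.5078, 0.0466, 0.1332]
eef_rot: [-3.142, 0.001, -2.958]
force: [0.8, -0.7, -0.7]
grip_width: 0.0358
grip_force: 40.0
```

```bash
python3 s.py
```

```text
24.75 B: [-0.0346 -0.0065] z 0.1332009803951684 rot [-179.9989    0.0291 -169.488 ] F_b [ 0.7054 -0.8297 -0.6943] M_b [ 0.0541 -0.1023 -0.0148]
```

The catch has popped: the forward spring force is gone. One more small step down to feel the stop.

Call:
jog_arm(
  rows=[
    [[0,0,0.001],0,0.02],
    [[0,0,0],0,0.02],
    [[0,0,0],0,0.02],
  ],
)

```text
time_s: 25.0
ee_pos: [0.5077, 0.0466, 0.1321]
eef_rot: [-3.142, 0.0, -2.958]
force: [-0.2, 0.1, -1.9]
grip_width: 0.036
grip_force: 40.0
```

```bash
python3 - <<'E'
from h import *
np.set_printoptions(precision=4,suppress=True)
o=get_obs();print(o["time_s"],o["ee_pos"],o["force"],o["moment"])
c=camera("scene");cv2.imwrite("pics/c3.png",cv2.resize(c["image"][130:230,310:410],(600,600),interpolation=2)[:,:,::-1])
E
```

```text
25.0 [0.5077 0.0466 0.1321] [-0.2277  0.1248 -1.88  ] [ 0.0456 -0.1735 -0.0179]
```

View pics/c3.png

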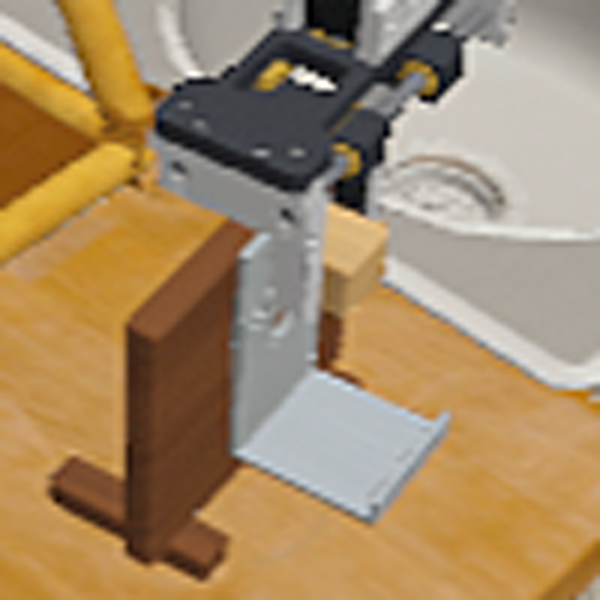

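The picture shows the plate close to the board and upright (left catch hole at crop ≈(270,318)). I keep easing down to the stop.

Call:
jog_arm(
  rows=[
    [[0,0,0.001],0,0.02],
    [[0,0,0],0,0.02],
    [[0,0,0],0,0.02],
  ],
)

```text
time_s: 25.3
ee_pos: [0.5079, 0.0466, 0.1316]
eef_rot: [-3.141, 0.001, -2.958]
force: [-2.0, -0.9, 5.5]
grip_width: 0.0353
grip_force: 40.0
```

Call:
jog_arm(
  rows=[
    [[0,0,0.001],0,0.02],
    [[0,0,0],0,0.02],
    [[0,0,0],0,0.02],
  ],
)

```text
time_s: 25.55
ee_pos: [0.508, 0.0466, 0.1313]
eef_rot: [-3.141, 0.001, -2.958]
force: [-6.5, 0.4, 12.4]
grip_width: 0.0356
grip_force: 40.0
```

```bash
python3 s.py
```

```text
25.55 B: [-0.0345 -0.0065] z 0.13127443749423645 rot [-179.9862    0.0743 -169.4844] F_b [-6.337   1.593  12.4371] M_b [0.1729 0.8071 0.1137]
```

Stop felt, so it is home. Relieve the force, let go and retreat upwards.

Call:
jog_arm(
  rows=[
    [[0,0,-0.001],0,0.02],
    [[0,0,-0.0005],0,0.02],
    [[0,0,0],0,0.038],
    [[0,0,0],0,0.042],
    [[0,0,0],0,0.05],
    [[0,0,0],0,0.06],
    [[0,0,0],0,0.07],
    [[0,0,0],0,0.07],
    [[0,0,0],0,0.07],
  ],
  squeeze=10,
)

```text
time_s: 26.3
ee_pos: [0.5077, 0.0466, 0.1315]
eef_rot: [-3.142, -0.0, -2.958]
force: [-0.6, 0.6, 0.0]
grip_width: 0.0688
grip_force: 0.0
```

Call:
jog_arm(
  rows=[
    [[0,0,-0.005],0,0.07],
    [[0,0,-0.01],0,0.07],
    [[0,0,-0.02],0,0.07],
    [[0,0,-0.02],0,0.07],
    [[0,0,-0.02],0,0.07],
    [[0,0,-0.02],0,0.07],
    [[0.01,0,-0.015],0,0.07],
    [[0.03,0,0],0,0.07],
    [[0.03,0,0],0,0.07],
    [[0.03,0,0],0,0.07],
    [[0.01,0,0],0,0.07],
    [[0,0,0],0,0.07],
  ],
)

```text
time_s: 27.3
ee_pos: [0.3985, 0.0263, 0.2429]
eef_rot: [-3.141, 0.002, -2.958]
force: [0.1, 0.8, -0.7]
grip_width: 0.0699
grip_force: 0.0
```

```bash
python3 - <<'E'
from h import *
np.set_printoptions(precision=4,suppress=True)
o=get_obs();print(o["time_s"],o["ee_pos"],o["force"],o["grip_width"])
c=camera("scene");cv2.imwrite("pics/c4.png",cv2.resize(c["image"][130:230,310:410],(600,600),interpolation=2)[:,:,::-1])
P=cloud(c);b=np.stack([bf(p) for p in P.reshape(-1,3)]).reshape(400,640,2)
m=(abs(b[...,0]+.035)<.035)&(abs(b[...,1]+.006)<.06)&(P[...,2]>.155)&(P[...,2]<.2)&(b[...,0]<-.013)
print("holder top",m.sum(),np.median(P[m][:,2]),P[m][:,2].max(),b[m].min(0),b[m].max(0))
E
```

```text
27.3 [0.3985 0.0263 0.2429] [ 0.0666  0.8135 -0.6878] 0.06986341070957504
holder top 253 0.16467300383407635 0.16852000450242977 [-0.0594 -0.0372] [-0.0144  0.029 ]
```

View pics/c4.png

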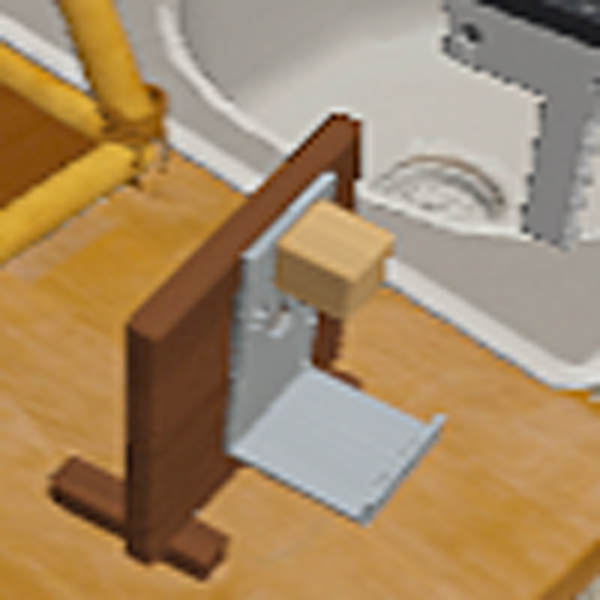

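The holder hangs upright against the board (peg at crop ≈(335,255)). Its top is at z ≈ 0.165, so the origin is at about 0.040, and the gripper is clear of it. I hand in.

```bash
python3 -c "
from station import *
print(hand_in())"
```

```text
the job is handed in; nothing more can be done
None
```

The larger holder is on the screw and the job is handed in at about 27 s of the 72 s: I felt the catch pop and the stop, and after release it hung upright with its origin about 40 mm above the board's foot; no verdict was returned.

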